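Draw the driver board from the rack and show its solder side

ROBOT

A 7-joint arm with a two-finger parallel gripper is mounted at the origin on a cart in front of the work surface, level with it; the furniture and walls round the work are solid. World frame = base frame: x ahead of the robot, y to its left, z up, the work surface at z = 0. Lengths are in m, angles in rad, forces in N, time in s.
With the tool pointing down it reaches from about 0.425 to 0.925 m from the base axis. Payload 6.8 kg.
Tool frame: the origin (TCP) lies on the centre line of the jaws, within the pads' length; the fingertips stand 17 mm ahead of it and the grasp point (between the pads) lies 2 mm behind it; z points along the fingers, x is the direction in which the jaws open and shut, and the axes are right-handed (so a half turn about z gives the same grasp; the last joint's range is limited). The gripper opens to 85 mm and grips with 20 to 120 N. Pads are 22 mm wide; open, the fingers measure 114 mm over their backs; the gripper's body (76 mm by 85 mm) begins 54 mm behind the grasp point. The pads swing forward as they close: fully open they stand 13 mm farther back than shut.
Start: joints at [1.18, 0.477, 0.022, 1.555, -0.011, 1.109, -0.083], TCP at [0.188, -0.648, 0.248] pointing down, gripper open.
Joint ranges: [-2.96, 2.96], [-0.34, 2.1], [-1.41, 1.46], [0.24, 2.44], [-1.37, 4.51], [0.17, 1.92], [-2.96, 2.96]. Speed limits (rad/s): [2.39, 2.39, 3.14, 3.14, 3.14, 3.14, 3.14].

INTERFACE

Orientations are given as a rotation vector (axis times angle).
In Python, from bench import r gives the robot as it stands.
- The arm moves only by the tool arm_command, never from a script. Its argument "increments" is a list of rows, each a list of 3 entries, a list of its own where there are three numbers: the shift along the world's x, y, z in m, then the turn, a rotation vector about the world's x, y, z in rad, then the opening in per cent of the stroke, from 0 (shut) to 100 (fully open). A call has 1 to 10 rows; each row is the pose to reach, as a shift and turn from the pose commanded when the call began; what a row does not reach only later rows make up. A row lasts 1/10 s, in which the tool goes at most 50 mm and 8.59 degrees, less where a joint would pass 70% of its speed; a pose out of reach is approached as far as the arm can. A call with a gripper value outside its range is refused whole. The fingers move at their own pace and stop on an object; "newtons" is the grip in N (left out, the last holds). Time passes only in rows, so rows that repeat a pose let the fingers close. It gives the time, the measured TCP pose, the force and the opening at its end, in the units of the state.
- r.get_obs(): the state, without advancing time (a new reading comes with each control period).
- r.grab_frame(name): name is "scene" or "top" or "wrist"; returns the picture (384x512x3 uint8, blue, green, red); there is no depth.
- r.camera_model(name): a dict with "camera_matrix" (3x3 intrinsics, pixels), "camera_from_world" (4x4, takes a point from world to camera coordinates). Camera axes: x right, y down, z forward; pixel columns grow to the right and rows downward; lengths in m; the calibration is good to about 2 mm. A picture is of the moment at which its call begins: read the wrist's pose just before it. camera_model takes no time and is no camera call; for the wrist camera it gives the pose at the moment of the call.
- r.hand_in(): hands the job in, once; it reports no verdict.
The state is a dict: "clock": time; "joints": joint angles; "qvel": joint speeds; "tau": joint torques, N m; "tcp_pos": TCP position; "orientation": TCP orientation; "contact_force": force on the tool from outside, world axes, zero at the start; "moment": the same for the moment, N m; "grip_width": finger opening in m.
Only numpy, scipy, OpenCV 4.12 (cv2) and the standard library are available. Lean on these libraries where they do the work, as an engineer would, in place of code of your own. Each camera call takes 0.05 s, during which the arm holds its last target. There are 200 camera calls.

TASK

Take the circuit board with the finned heat sink by that heat sink and draw it straight up out of the grooves of the rack. Once it is clear of the rack, and not before, lean it over about half way to flat or further, so that its dark green solder side faces up for inspection. Finish while still holding it there by the heat sink, at rest, wholly higher than the rack and touching neither the rack nor the other boards; leave the other two boards standing in their grooves and do not disturb the jar to the right of the rack.

Things in the scene. Friction and masses are not known exactly. Their poses are not given: they have to be found in the camera images.
- rack: Black plastic board rack, fixed, 150 (x) x 148 (y) x 85 mm high, open on top, floor inside 12 mm up. Its two cheeks (y = +-66 mm) have facing vertical grooves, 10 mm apart in x (-60, -50 .. +60 mm), 5 mm wide, 6 mm deep, ending 82 mm above the bench. Steel tie rods at x = +-71 mm. Origin: centre of the footprint, on the bench; x along the row of grooves (across the boards), z up.
- driver_board: The only board with a heat sink; 2.4 (x) x 120 (y) x 100 mm (z), 0.14 to 0.23 kg in all. Stands in the grooves at x = -40, 0 or +40 mm of the rack, on its floor, leaning up to 3 degrees, free to slide up. Origin: middle of the bottom edge. +x: out of the dark green solder side (at the start the rack's +x); -x: out of the tan side with parts up to 24 mm deep; z: to the heat sink edge.
- heat_sink: Finned aluminium heat sink, part of the driver board and fixed to its component side: 14 mm thick (board x from -15 to -1 mm), 84 mm wide (y +-42 mm), z from 70 to 130 mm above the board's bottom edge, so that it stands 30 mm above the board's upper edge. Origin and axes as the board's. Flat and firm to grip across its thickness; 60 N does it no harm.
- sink_grip (a point): Grip point in the middle of the heat sink's projecting part: 8 mm from the board's middle plane on the component side, 118 mm above the bottom edge, i.e. 12 mm below the heat sink's top; board axes.
- corner_bl (a point): Bottom corner of the driver board at its y = +60 mm, z = 0.
- corner_br (a point): Bottom corner of the driver board at its y = -60 mm, z = 0.
- corner_tl (a point): Upper corner of the driver board at its y = +60 mm, z = 100 mm.
- corner_tr (a point): Upper corner of the driver board at its y = -60 mm, z = 100 mm.
- relay_board: Another board in the rack, with a row of four upright grey relays and no heat sink: 120 mm wide, 82 mm high, stands in another of the three grooves. Same axes as the driver board. Leave it.
- filter_board: Another board in the rack, with a round copper-wound choke and no heat sink: 120 mm wide, 76 mm high, stands in another of the three grooves. Same axes. Leave it.
- paste_jar: Round jar with a black lid, 48 mm across and 38 mm high, standing on the bench to the right of the rack. Origin: centre of its underside. Leave it.

How it is judged:
On the way:
1. the driver board is drawn up clear of the grooves while still upright (within 15 degrees) (height (world z) of each of corner_bl, corner_br above 0.09 m and angle between driver_board's own z axis and vertical below 0.26 rad), for 0.1 s.
At the end, for the whole second after the job is handed in: Held by the fingers on its heat sink, at rest, solder side up: leaned at least 33 degrees from upright, all four corners over 90 mm above the bench, touching neither rack nor other boards, which are within 15 mm of their start (the jar within 20 mm) (angle between driver_board's own x axis and vertical below 1 rad and height (world z) of each of corner_bl, corner_br, corner_tl, corner_tr above 0.09 m and contact force between the fingers and heat_sink above 1 N and contact force between driver_board and rack below 0.1 N and contact force between driver_board and relay_board below 0.1 N and contact force between driver_board and filter_board below 0.1 N and linear speed of driver_board below 0.03 m/s and angular speed of driver_board below 0.2 rad/s and distance of each of relay_board, filter_board from where it was at the start of the episode below 0.015 m and distance of paste_jar from where it was at the start of the episode below 0.02 m); the arm keeps its last pose, push and grip.
It fails at once if another board is dragged out of place by more than 15 mm (distance of any of relay_board, filter_board from where it was at the start of the episode above 0.015 m).
It fails at once if the jar is shifted by more than 20 mm (distance of paste_jar from where it was at the start of the episode above 0.02 m).
It fails at once if the driver board is leaned over by more than 15 degrees while still in the grooves (angle between driver_board's own z axis and vertical above 0.26 rad and height (world z) of each of corner_bl, corner_br below 0.085 m).
It also fails if it takes over 35 s, if anything falls off the work surface, if the arm or the gripper's body presses on something with over 40 N, if the wrist force passes 120 N, or if a joint passes its speed limit or range.

## Working session

There is one attempt and no reset: what is moved stays moved. The work goes in short steps, Python scripts to look and compute and a tool call to move; the robot and the scene stay as the last step left them, time stands still between calls to the robot, and variables do not carry over. Pictures are saved under pics/ and viewed, about 8 in all and at most 12, crops included, and the job is handed in when it is done.

Besides the shell and the picture viewer there is one more tool, called as name([rows], argument=value, ...), one row to a line, values as JSON. arm_command: Moves the arm, as the interface text tells. Its arguments: {"type":"object","properties":{"increments":{"type":"array","items":{"type":"array"}},"newtons":{"type":"number"}},"required":["increments"]}

```bash
mkdir -p pics; python3 - <<'E'
from bench import r
import cv2,numpy as np
np.set_printoptions(precision=4,suppress=True)
o=r.get_obs(); print(o)
a=r.grab_frame("scene"); b=r.grab_frame("top")
cv2.imwrite("pics/scene0.png",a); cv2.imwrite("pics/top0.png",b)
for n in("scene","top"):
    m=r.camera_model(n);print(n,m["camera_matrix"],m["camera_from_world"])
E
```

```text
{'clock': 0.0, 'joints': array([ 1.1799,  0.4778,  0.0223,  1.5565, -0.0115,  1.1093, -0.0831]), 'qvel': array([ 0.0011,  0.0001,  0.0016,  0.0008,  0.    ,  0.0008, -0.0013]), 'tau': array([ -0.    , -59.6452,   1.6077, -28.1203,   0.0125,   0.0092,
        -0.    ]), 'tcp_pos': array([ 0.1882, -0.6476,  0.2473]), 'orientation': array([-2.5116,  1.8855,  0.0025]), 'contact_force': array([-0.0705, -1.1196,  0.5285]), 'moment': array([-0.0032, -0.0586, -0.016 ]), 'grip_width': 0.08535749859879405}
scene [[470.5078   0.     250.123 ]
 [  0.     470.5078 199.8214]
 [  0.       0.       1.    ]] [[-0.7739 -0.6332 -0.0125  0.1412]
 [-0.349   0.4428 -0.8259  0.4656]
 [ 0.5285 -0.6348 -0.5637  0.4688]
 [ 0.      0.      0.      1.    ]]
top [[356.9726   0.     253.4627]
 [  0.     356.9726 188.4872]
 [  0.       0.       1.    ]] [[ 0.0277 -0.9994 -0.0208 -0.43  ]
 [-0.9935 -0.0252 -0.1107  0.4897]
 [ 0.1101  0.0238 -0.9936  0.8966]
 [ 0.      0.      0.      1.    ]]
```

View pics/scene0.png

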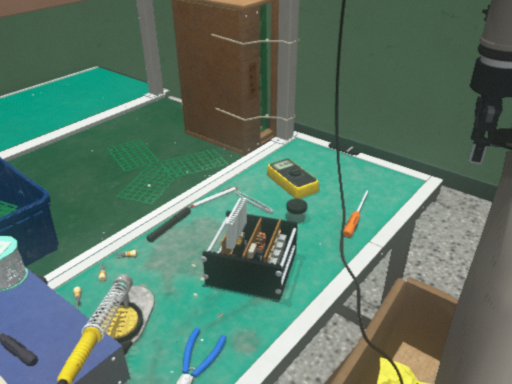

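View pics/top0.png

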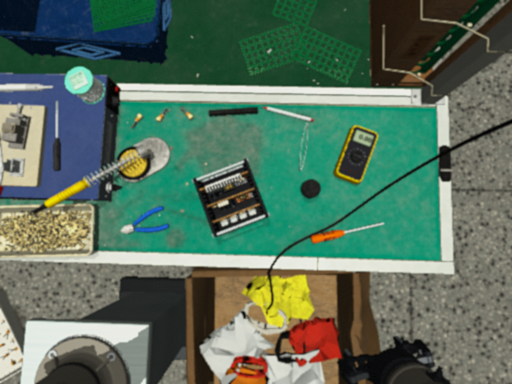

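The scene view shows the rack around (250,255), with the tall finned sink at about (238,225) on the far row. The top view shows the rack around (231,198) and the jar at (310,188). I'll zoom in on both.

```bash
python3 - <<'E'
import cv2,numpy as np
a=cv2.imread("pics/scene0.png")[190:305,190:310]; b=cv2.imread("pics/top0.png")[148:248,180:280]
f=lambda x:cv2.resize(x,(400,400*x.shape[0]//x.shape[1]),interpolation=cv2.INTER_CUBIC)
A,B=f(a),f(b); h=max(len(A),len(B)); p=lambda x:cv2.copyMakeBorder(x,0,h-len(x),0,0,0)
cv2.imwrite("pics/crop.png",np.hstack([p(A),p(B)]))
E
```

```text
(no output)
```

View pics/crop.png

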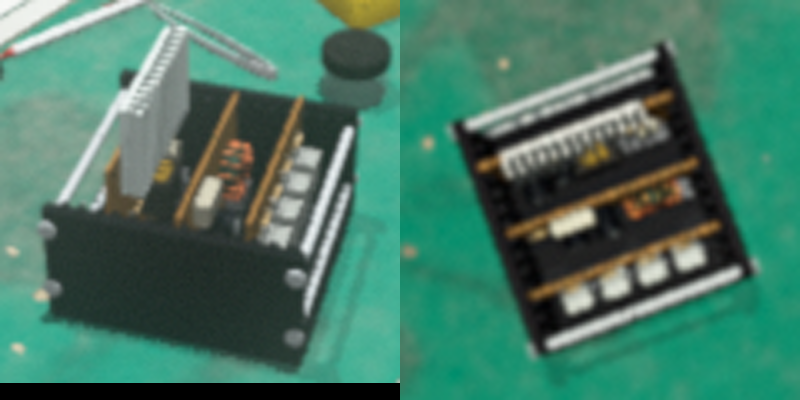

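The driver board stands at rack x = +40 (the far side), with its parts facing the robot. Next I'll compute positions from hand-picked pixels, and triangulate the black cable, since it may hang in the arm's path.

```bash
cat > h.py <<'E'
from bench import r
import cv2,numpy as np
np.set_printoptions(precision=4,suppress=True)
def model(n):
    m=r.camera_model(n);return np.array(m["camera_matrix"]),np.array(m["camera_from_world"])
def ray(m,p):
    K,T=m;d=T[:3,:3].T@np.linalg.inv(K)@np.array([p[0],p[1],1.]);return -T[:3,:3].T@T[:3,3],d
def onz(m,p,z):
    c,d=ray(m,p);return c+d*(z-c[2])/d[2]
def proj(m,P):
    K,T=m;q=K@(T[:3,:3]@P+T[:3,3]);return q[:2]/q[2]
def tri(m1,p1,m2,p2):
    P=[K@T[:3] for K,T in(m1,m2)]
    X=cv2.triangulatePoints(P[0],P[1],np.float64(p1),np.float64(p2)).ravel();return X[:3]/X[3]
E
python3 - <<'E'
from h import *
t,s=model("top"),model("scene")
T=lambda x,y:(180+(x-400)/4-.4,148+y/4-.4)
S=lambda x,y:(190+x*.3-.35,190+y*.3-.35)
c=[onz(t,T(*p),.085) for p in((458,125),(665,45),(752,268),(538,352))]
print("rack",np.array(c),"centre",np.mean(c,0))
for i in range(4):
    d=c[(i+1)%4]-c[i];print(np.linalg.norm(d),np.degrees(np.arctan2(d[1],d[0])))
k=[onz(t,T(*p),.142) for p in((500,152),(640,100),(648,122),(512,178))]
print("sink",np.array(k))
for i in range(4):
    d=k[(i+1)%4]-k[i];print(np.linalg.norm(d),np.degrees(np.arctan2(d[1],d[0])))
for a in k:print("scene px crop",(proj(s,a)-190)/.3)
for a in c:print("rack crop",(proj(s,a)-190)/.3)
print("jar",onz(t,(310,188),.038))
# cable: height where top ray meets scene column of the cable
cab=lambda v:np.interp(v,[0,100,200,265,320,370],[342,339,343,350,362,393])
for p in((275,290),(282,250),(320,229),(360,205),(400,178),(445,151),(500,127)):
    zs=np.linspace(-.3,.8,1101);e=[(lambda q:q[0]-cab(q[1]))(proj(s,onz(t,p,z))) for z in zs]
    i=np.argmin(np.abs(e));print(p,onz(t,p,zs[i]),e[i],proj(s,onz(t,p,zs[i])))
E
```

```text
rack [[ 0.5138 -0.2743  0.085 ]
 [ 0.5658 -0.3979  0.085 ]
 [ 0.4324 -0.4537  0.085 ]
 [ 0.3793 -0.3282  0.085 ]] centre [ 0.4728 -0.3635  0.085 ]
0.13406132159913425 -67.17981474598207
0.1445760437823486 -157.29712142638692
0.13628846023719424 112.92079259947319
0.1448370288341698 21.822093520849695
sink [[ 0.4914 -0.3097  0.142 ]
 [ 0.5229 -0.3875  0.142 ]
 [ 0.5105 -0.3924  0.142 ]
 [ 0.4769 -0.3171  0.142 ]]
0.08389273130734591 -67.97889109937204
0.013319145274363599 -158.4175055030135
0.0824392629991506 114.02816137978874
0.01626652338194051 26.965816484492603
scene px crop [117.2985 106.2528]
scene px crop [166.1881  22.7508]
scene px crop [187.98    26.4336]
scene px crop [146.5974 109.8538]
rack crop [ 48.7804 203.8739]
rack crop [126.5905  67.731 ]
rack crop [355.6185 105.5819]
rack crop [303.1663 255.1239]
jar [ 0.5041 -0.5599  0.038 ]
(275, 290) [ 0.2117 -0.4869 -0.194 ] 0.08133512485932215 [385.7704 358.2082]
(282, 250) [ 0.3552 -0.4845  0.169 ] -0.009092595318236363 [342.7132 193.0576]
(320, 229) [ 0.4017 -0.5706  0.131 ] 0.0030699879057465296 [342.3074 182.6075]
(360, 205) [ 0.4554 -0.6508  0.163 ] -0.0029573041181834014 [340.8686 146.7894]
(400, 178) [ 0.4626 -0.5998  0.519 ] -0.007577268582281249 [341.9924 -29.193 ]
(445, 151) [ 0.4824 -0.6226  0.578 ] -0.002203571059112619 [341.9978 -70.5847]
(500, 127) [ 0.6762 -1.0481  0.026 ] -0.0036133381052536606 [339.727  118.2652]
```

The rack comes out at (0.473, -0.364) with yaw about 22°, and the sink top at (0.500, -0.352). The scene view reprojection agrees with this. The cable hangs low (z of roughly 0.15), about on the direct path, so I'll pass over it at z≈0.40.

arm_command([
  [[0, 0, 0.05], [0, 0, 0], 60],
  [[0, 0, 0.1], [0, 0, 0], 60],
  [[0, 0, 0.15], [0, 0, 0.1], 60],
  [[0.03, 0.03, 0.15], [0, 0, 0.25], 60],
  [[0.06, 0.06, 0.15], [0, 0, 0.4], 60],
  [[0.09, 0.09, 0.15], [0, 0, 0.55], 60],
  [[0.12, 0.12, 0.15], [0, 0, 0.7], 60],
  [[0.15, 0.15, 0.15], [0, 0, 0.85], 60],
  [[0.18, 0.18, 0.15], [0, 0, 1.0], 60],
  [[0.21, 0.21, 0.15], [0, 0, 1.15], 60],
])

```text
clock: 1.1
tcp_pos: [0.3992, -0.4367, 0.398]
orientation: [-3.135, 0.207, 0.001]
contact_force: [0.7, -1.8, 0.9]
grip_width: 0.0512
```

arm_command([
  [[0.03, 0.025, 0], [0, 0, 0.14], 60],
  [[0.06, 0.05, 0], [0, 0, 0.28], 60],
  [[0.09, 0.075, 0], [0, 0, 0.42], 60],
  [[0.102, 0.086, 0], [0, 0, 0.522], 60],
  [[0.102, 0.086, -0.05], [0, 0, 0.522], 60],
  [[0.102, 0.086, -0.1], [0, 0, 0.522], 60],
  [[0.102, 0.086, -0.15], [0, 0, 0.522], 60],
  [[0.102, 0.086, -0.15], [0, 0, 0.522], 60],
  [[0.102, 0.086, -0.15], [0, 0, 0.522], 60],
])

```text
clock: 2.0
tcp_pos: [0.5003, -0.3522, 0.2487]
orientation: [-3.083, -0.599, 0.001]
contact_force: [0.3, -1.1, 0.7]
grip_width: 0.0513
```

```bash
python3 - <<'E'
from h import *
from scipy.spatial.transform import Rotation as R
o=r.get_obs();w=model("wrist");a=r.grab_frame("wrist")
M=R.from_rotvec(o["orientation"]).as_matrix()
print(o["tcp_pos"],M,np.degrees(np.arctan2(M[1,0],M[0,0])),o["joints"])
np.savez("w1.npz",K=w[0],T=w[1])
for p in([.4914,-.3097,.142],[.5229,-.3875,.142],[.5105,-.3924,.142],[.4769,-.3171,.142]):
    q=proj(w,np.array(p));print(q);cv2.circle(a,tuple(np.int32(q)),3,(0,0,255),1)
print(proj(w,o["tcp_pos"]))
cv2.imwrite("pics/w1.png",a)
E
```

```text
[ 0.5003 -0.3522  0.2487] [[ 0.9272  0.3746 -0.001 ]
 [ 0.3746 -0.9272  0.0009]
 [-0.0005 -0.0012 -1.    ]] 22.000598662525533 [ 0.8234  0.4059 -0.4104  1.6892  0.1786  1.0849  0.7428]
[267.9969 137.6772]
[266.9718 239.8086]
[250.7885 239.691 ]
[246.1595 139.5997]
[257.9588 265.8303]
```

View pics/w1.png

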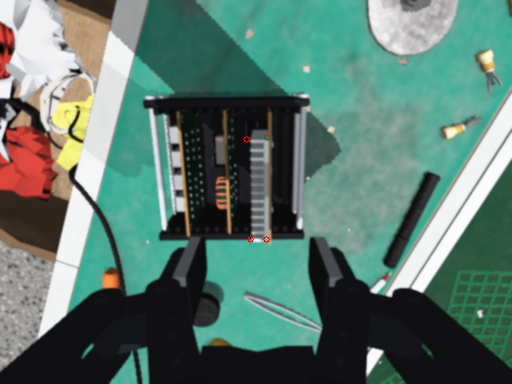

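Sink spans about u 250–270, v 130–240, close to the predicted corners (within 2–3 px). I'll check the intensity profile to refine the position along the jaw direction.

```bash
python3 - <<'E'
from h import *
d=np.load("w1.npz");w=(d["K"],d["T"]);a=cv2.imread("pics/w1.png");g=a.max(2)
print("cols 240..279");
for lo in(145,165,185,205,222):print(lo,g[lo:lo+10,240:280].max(0), )
print(w[1]); print(g[122:250,261])
c=a[110:255,225:300];cv2.imwrite("pics/c2.png",cv2.resize(c,None,fx=4,fy=4,interpolation=cv2.INTER_CUBIC))
E
```

```text
cols 240..279
145 [ 15  15  15  16  16  15  16  16  20  52 111 158 173 174 175 175 175 173
 170 170 171 173 171 166 167 178 182 173 149 127 116 113 110  80  40  24
  23  20  18  17]
165 [ 35  37  36  36  36  35  36  35  34  36  70 110 128 132 129 129 128 127
 124 122 125 125 124 123 127 132 132 126 117 115 114  91  48  24  23  22
  21  19  17  16]
185 [ 36  39  37  36  35  35  35  35  34  39  63  98 123 128 129 128 128 127
 125 123 124 125 124 122 123 130 131 126 118 114 102  69  32  30  29  25
  21  18  16  15]
205 [ 13  12  13  13  13  14  13  13  12  17  47 105 149 164 165 165 165 164
 161 160 161 163 162 157 157 171 176 169 147 126 113 108 100  55  20  13
  14  16  14  12]
222 [ 12  12  13  19  29  36  37  32  21  15  39  93 139 156 160 160 160 160
 157 155 155 157 158 154 158 169 174 169 180 192 170 102  37  27  36  39
  33  24  14  13]
[[ 0.9271  0.3748 -0.0004 -0.3314]
 [ 0.3571 -0.8829  0.3049 -0.5302]
 [ 0.1139 -0.2828 -0.9524  0.2232]
 [ 0.      0.      0.      1.    ]]
[ 13  14  15  13  13  12  21  47  76  92  96  95  95  95  95  95 102 126
 161 173 152 118  99  96  96 101 124 159 173 153 119 100  95  95 102 129
 161 169 148 116  99  95  95  99 113 125 122 107  97  95  95  96 105 119
 127 118 102  95  95  95  99 112 124 121 106  95  95  94  97 108 122 125
 113  99  95  95  99 120 151 163 144 114  98  95 100 119 150 163 146 117
  99  95 100 121 152 161 138 110  97  96 103 129 156 157 132 106  97  97
 109 138 157 148 121 100  95 101 125 166 197 201 188 180 179 179 180 179
 179 179]
```

View pics/c2.png

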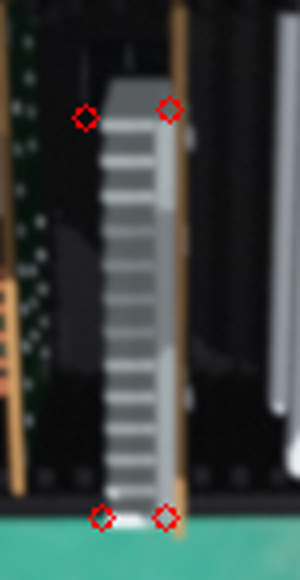

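```bash
python3 - <<'E'
from h import *
d=np.load("w1.npz");w=(d["K"],d["T"])
M=np.array([[.9272,.3746],[.3746,-.9272]])
for p in((250.5,190),(268,190),(259.3,140),(259.3,241)):
    x=onz(w,p,.142);print(x,"tool-frame offset from TCP",M@(x[:2]-[.5003,-.3522]))
E
```

```text
[ 0.4944 -0.3525  0.142 ] tool-frame offset from TCP [-0.0056 -0.0019]
[ 0.5071 -0.3474  0.142 ] tool-frame offset from TCP [ 0.0081 -0.0019]
[ 0.4861 -0.3137  0.142 ] tool-frame offset from TCP [ 0.0012 -0.041 ]
[ 0.5175 -0.3909  0.142 ] tool-frame offset from TCP [0.0014 0.0423]
```

Centred to about 1 mm. Descending and gripping.

arm_command([
  [[0.001, 0.0005, -0.03], [0, 0, 0], 60],
  [[0.001, 0.0005, -0.06], [0, 0, 0], 60],
  [[0.001, 0.0005, -0.09], [0, 0, 0], 60],
  [[0.001, 0.0005, -0.11], [0, 0, 0], 60],
  [[0.001, 0.0005, -0.121], [0, 0, 0], 60],
  [[0.001, 0.0005, -0.121], [0, 0, 0], 60],
  [[0.001, 0.0005, -0.121], [0, 0, 0], 0],
  [[0.001, 0.0005, -0.121], [0, 0, 0], 0],
  [[0.001, 0.0005, -0.121], [0, 0, 0], 0],
  [[0.001, 0.0005, -0.121], [0, 0, 0], 0],
], newtons=55)

```text
clock: 3.05
tcp_pos: [0.5031, -0.3522, 0.1294]
orientation: [3.081, 0.599, 0.005]
contact_force: [0.4, 0.4, 6.5]
grip_width: 0.0132
```

arm_command([
  [[0, 0, 0], [0, 0, 0], 0],
  [[0, 0, 0], [0, 0, 0], 0],
  [[0, 0, 0.005], [0, 0, 0], 0],
  [[0, 0, 0.01], [0, 0, 0], 0],
  [[0, 0, 0.015], [0, 0, 0], 0],
  [[0, 0, 0.02], [0, 0, 0], 0],
])

```text
clock: 3.65
tcp_pos: [0.5019, -0.351, 0.1476]
orientation: [-3.083, -0.601, -0.001]
contact_force: [4.3, 2.1, -4.7]
grip_width: 0.0133
```

Holding (width 13.3 mm), with a load of about 5 N. Continuing straight up.

arm_command([
  [[0, 0, 0.01], [0, 0, 0], 0],
  [[0, 0, 0.02], [0, 0, 0], 0],
  [[0, 0, 0.03], [0, 0, 0], 0],
  [[0, 0, 0.04], [0, 0, 0], 0],
  [[0, 0, 0.055], [0, 0, 0], 0],
  [[0, 0, 0.075], [0, 0, 0], 0],
  [[0, 0, 0.1], [0, 0, 0], 0],
  [[0, 0, 0.125], [0, 0, 0], 0],
  [[0, 0, 0.15], [0, 0, 0], 0],
  [[0, 0, 0.15], [0, 0, 0], 0],
])

```text
clock: 4.65
tcp_pos: [0.5015, -0.3536, 0.3019]
orientation: [3.079, 0.595, 0.004]
contact_force: [0.3, 0.4, -2.6]
grip_width: 0.0133
```

```bash
python3 - <<'E'
from h import *
o=r.get_obs();print(o["tcp_pos"],o["contact_force"],o["joints"],o["clock"])
a=r.grab_frame("scene")[90:310,130:390];cv2.imwrite("pics/s2.png",cv2.resize(a,None,fx=2.5,fy=2.5))
E
```

```text
[ 0.5015 -0.3536  0.3019] [ 0.3133  0.4448 -2.5953] [ 0.8297  0.3612 -0.4167  1.6275  0.1583  1.1808  0.7589] 4.65
```

View pics/s2.png

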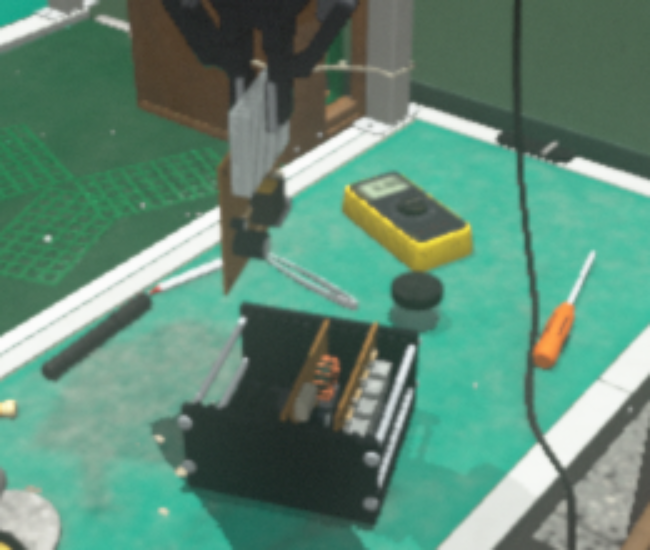

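The board hangs upright and clear, about 90 mm above the rack, and the other two boards and the jar are undisturbed. Starting the lean in steps and watching the joints.

arm_command([
  [[0.005, 0.002, 0.01], [0.019, -0.046, 0], 0],
  [[0.01, 0.004, 0.02], [0.056, -0.139, 0], 0],
  [[0.02, 0.008, 0.03], [0.094, -0.232, 0], 0],
  [[0.03, 0.012, 0.035], [0.131, -0.325, 0], 0],
  [[0.04, 0.016, 0.04], [0.15, -0.371, 0], 0],
  [[0.04, 0.016, 0.04], [0.15, -0.371, 0], 0],
])

```text
clock: 5.3
tcp_pos: [0.5394, -0.3364, 0.3357]
orientation: [-2.951, -0.57, -0.594]
contact_force: [-0.5, 0.1, -2.2]
grip_width: 0.0135
```

```bash
python3 - <<'E'
from h import *
from scipy.spatial.transform import Rotation as R
o=r.get_obs();M=R.from_rotvec(o["orientation"]).as_matrix();print(o["tcp_pos"],M,np.arccos(-M[2,2]),o["joints"],o["grip_width"],o["contact_force"])
E
```

```text
[ 0.5394 -0.3364  0.3357] [[ 0.8558  0.3727  0.3587]
 [ 0.3426 -0.928   0.1467]
 [ 0.3876 -0.0027 -0.9218]] 0.39799952104804076 [ 1.0417  0.3023 -0.5249  1.6982 -0.2085  0.9513  1.0379] 0.013486233943342219 [-0.4825  0.0992 -2.2431]
```

arm_command([
  [[0.005, 0.002, 0.005], [0.03, -0.074, 0], 0],
  [[0.015, 0.006, 0.01], [0.07, -0.173, 0], 0],
  [[0.025, 0.01, 0.015], [0.11, -0.272, 0], 0],
  [[0.035, 0.014, 0.02], [0.15, -0.371, 0], 0],
  [[0.04, 0.016, 0.02], [0.18, -0.445, 0], 0],
  [[0.04, 0.016, 0.02], [0.187, -0.464, 0], 0],
  [[0.04, 0.016, 0.02], [0.187, -0.464, 0], 0],
  [[0.04, 0.016, 0.02], [0.187, -0.464, 0], 0],
  [[0.04, 0.016, 0.02], [0.187, -0.464, 0], 0],
  [[0.04, 0.016, 0.02], [0.187, -0.464, 0], 0],
])

```text
clock: 6.3
tcp_pos: [0.5817, -0.3192, 0.3576]
orientation: [-2.639, -0.515, -1.275]
contact_force: [-0.8, 1.6, -1.2]
grip_width: 0.0133
```

```bash
python3 - <<'E'
from h import *
from scipy.spatial.transform import Rotation as R
o=r.get_obs();M=R.from_rotvec(o["orientation"]).as_matrix();print(o["tcp_pos"],M,np.arccos(-M[2,2]),o["joints"],abs(o["qvel"]).max(),o["grip_width"],o["contact_force"])
# corners assuming rigid grip: board x=tool x, z=-tool z, y=-tool y
g=o["tcp_pos"]-.002*M[:,2];B=M*[1,-1,-1]
s=model("scene");a=r.grab_frame("scene")
for y,z in((.06,0),(-.06,0),(-.06,.1),(.06,.1)):
    P=g+B@np.array([.008,y,z-.118]);q=proj(s,P);print(P,q);cv2.circle(a,tuple(np.int32(q)),3,(0,0,255),1)
cv2.imwrite("pics/s3.png",cv2.resize(a[60:310,110:400],None,fx=2.4,fy=2.4))
E
```

```text
[ 0.5817 -0.3192  0.3576] [[ 0.5758  0.3757  0.7262]
 [ 0.2344 -0.9268  0.2936]
 [ 0.7833  0.0011 -0.6217]] 0.8999040445159845 [ 1.3729  0.3709 -0.7846  1.8385 -0.8201  0.7181  1.6221] 0.005527020224166441 0.013283167890305866 [-0.7571  1.5917 -1.191 ]
[ 0.648  -0.2277  0.2917] [119.4594 138.9729]
[ 0.6931 -0.3389  0.2918] [152.2521 110.8781]
[ 0.6205 -0.3683  0.354 ] [187.7056  82.9319]
[ 0.5754 -0.2571  0.3539] [157.0147 109.537 ]
```

View pics/s3.png

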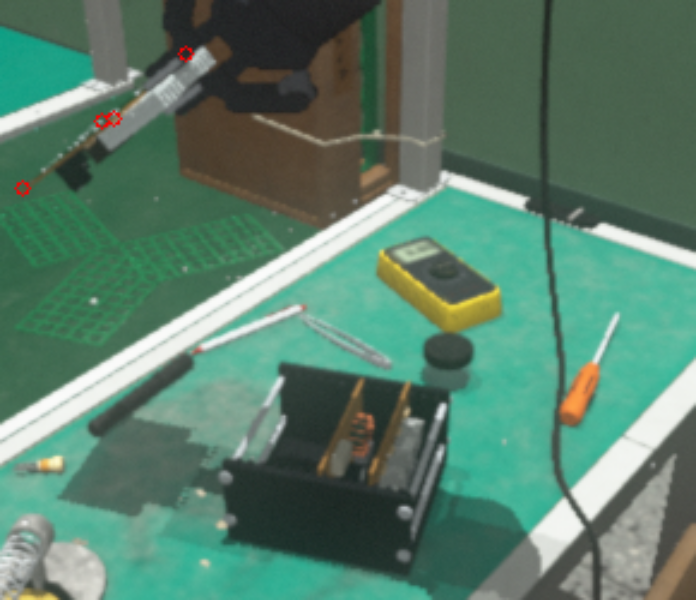

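The predicted corners fall on the board's outline. It is leaned about 51° with the solder side up, about 200 mm above the rack and at rest, so I'm handing in.

```bash
python3 -c "
from bench import r
print(r.hand_in()); o=r.get_obs(); print(o['clock'],o['grip_width'])"
```

```text
the job is handed in; nothing more can be done
None
the job is handed in; nothing more can be done
```

The job is handed in at about 6.4 s of the 35 s allowed; no verdict is reported. I gripped the driver board by its heat sink at 55 N and drew it straight up about 170 mm. Once it was clear of the rack, I leaned it over with the solder side up.

**Last checks**
- **Lean:** the tool was 0.90 rad (51.6°) from upright.
- **Height:** the four board corners, computed from the tool pose, were at 0.29–0.35 m. They matched the board's outline in the scene picture.
- **Grip:** the finger opening stayed at 13.3 mm on the 14 mm heat sink, and the joints were at rest (under 0.006 rad/s).
- **Other objects:** in the scene picture the two other boards stood in their grooves and the jar looked unmoved. I judged this by eye and did not measure it.

No check failed. The one weak measurement was the hanging cable's position, so I passed over it high; the wrist force stayed below 3 N on that pass.

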